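# Un-nest the washed sample cups into the drying tray

### The job

The washed steel sample cups were left pushed tightly into one another, where they cannot dry. Pull the tray of the bench drying cabinet right out to its stop, prise the cups apart and stand every cup upright by itself in the tray lane for its size (large, medium or small: each lane is a little wider than its cups), then push the tray fully home. Leave the other things on the bench where they are.

Things in the scene. Friction and masses are not known exactly. Their poses are not given: they have to be found in the camera images.
- large_cup_1: large straight-sided steel cup, outside diameter 66, 60 high, wall 3 mm, 0.3 kg, open side up; inside floor raised 26 mm. Origin: centre of underside; z up its axis. Starts on the bench with medium_cup_1 on that floor, its top 24 mm above this rim. Three sprung studs in the wall grip the inner cup with about 2 N over its first 20 mm of lift; pulled askew, the outer cup may come along
- large_cup_2: like large_cup_1 but empty; if present, it starts by itself on the bench
- medium_cup_1: medium steel cup, outside diameter 56, 58 high, wall 3 mm, 0.2 kg, inside floor raised 26 mm, studs like the large cup's (about 1.5 N). Origin: centre of underside; z up its axis. Starts inside large_cup_1; it may hold small_cup_1, whose top then stands 22 mm above this rim
- medium_cup_2: like medium_cup_1, but it starts on the bench by itself, and may hold small_cup_2
- small_cup_1: small steel cup, outside diameter 46, 54 high, wall 3 mm, 0.1 kg, inside floor raised 26 mm. Origin: centre of underside; z up its axis. If present, it starts inside medium_cup_1
- small_cup_2: like small_cup_1; if present, it starts inside medium_cup_2
- drying_tray (a joint): how far the tray is out of the drying cabinet, m: 0 fully home, 0.178 at its stop. It slides stiffly (2.5 N), level, along the -x axis of the points named here, and stays where it is left
- tray_handle (a point): middle of the tray's bar handle: a level steel bar 10 mm thick, 110 mm long across the tray front (along the point's y), 82 mm above the bench, 40 mm in front of the tray front. Cabinet top 108 mm above the bench, tray front's upper edge 97 mm. Moves with the tray; x into the cabinet, y left along the bar, z up
- lane_large (a point): centre of the floor of the left, widest lane (large cups, clear width 78 mm); moves with the tray; x into the cabinet along the lane, y left, z up. Lanes are 177 mm long, floor 18 mm above the bench, between wire rails 15 mm high; tray side and back walls 22 mm high, tray front 79 mm above the floor. Two cups fit, 41 mm either way from the centre. At the stop the lane is clear of the cabinet
- lane_medium (a point): centre of the floor of the middle lane, for medium cups, clear width 68 mm, 88 mm to the right of lane_large; otherwise like it
- lane_small (a point): centre of the floor of the right lane, for small cups, clear width 58 mm, 78 mm to the right of lane_medium; otherwise like it
- timer: bystander: small white bench timer, 60x66x20 mm, just beyond the nests; leave it alone. Origin: centre of its underside
- red_lid_pot: bystander: white sample pot with a red lid, diameter 68 mm, 62 mm high; leave it alone. Origin: centre of its underside
- tape_roll: bystander: roll of beige tape lying flat, diameter 104 mm, 25 mm high; leave it alone. Origin: centre of its underside
- blue_slide_box: bystander: blue slide box, 97x101x51 mm, to the right of the cabinet; leave it alone. Origin: centre of its underside
There are look-alikes about, which are no part of the job. What is shaped like the large_cup_1 but yellow is not meant. Leave any orange look-alike of the medium_cup_2 alone.

How it is judged:
By the outcome, as a careful person would: the job done as asked, in the order asked, and still so for the second after the job is handed in, with the robot touching nothing.
Of small_cup_1, small_cup_2, large_cup_2 only 1 to 3 are there at a start; the rules pass over those that are not, and their reading is None.
At some moment in a run one of large_cup_1, large_cup_2, medium_cup_2 may be knocked a few centimetres aside while the robot is not near it.
It also fails if it takes over 210 s, if anything falls off the work surface, if the arm or the gripper's body presses on something with over 40 N, if the wrist force passes 120 N, or if a joint passes its speed limit or range.

### The arm

A 6-joint arm with a two-finger parallel gripper is mounted at the origin on a cart in front of the work surface, level with it; the furniture and walls round the work are solid. World frame = base frame: x ahead of the robot, y to its left, z up, the work surface at z = 0. Lengths are in m, angles in degrees, forces in N, time in s.
With the tool pointing down it reaches from about 0.35 to 0.875 m from the base axis. Payload 4.2 kg.
Tool frame: the origin (TCP) lies midway between the tips of the shut fingers; the grasp point (between the pads) lies 19 mm behind it; z points along the fingers, y is the line along which they close (so a half turn about z gives the same grasp; the last joint's range is limited). The gripper opens to 87 mm and grips with 3 to 60 N. Pads are 19 mm wide; open, the fingers measure 117 mm over their backs; the gripper's body (75 mm by 190 mm) begins 51 mm behind the grasp point.
Start: joints at [14.817, 22.042, 0.453, 0, -68.411, -14.817], TCP at [0.625, 0, 0.223] pointing down, gripper open.
Joint ranges: [-179.83, 179.83], [-69.29, 118.12], [-61.27, 80.66], [-181.25, 117.63], [-171.15, -9.14], [-177.46, 177.46]. Speed limits (degrees/s): [159.86, 159.86, 180, 180, 180, 180].

### API

Orientations are given as [roll, pitch, yaw] about the fixed x, y, z axes, in that order (R = Rz(yaw) Ry(pitch) Rx(roll)).
In Python, from workcell import env gives the robot as it stands. The module is installed in compiled form; this text tells all that it offers. Calls block until the motion is done:
- env.goto(position, orientation): joint-space move of the TCP to a pose.
- env.move_straight(position, rotation=None, rate=0.15, force_limit=None): straight line of the TCP; rotation=None keeps the orientation; rate is the mean speed in m/s. With force_limit (N) it stops when the force on the tool has changed by that much, and returns True; else False.
- env.set_joints(angles): joint-space move.
- env.gripper_to(opening, grasp_force=None): opening from 0.0 (shut) to 1.0 (fully open); grasp_force is the grip in N (None keeps the last); returns when the fingers have stopped.
- env.dwell(seconds).
- env.inverse_kinematics(position, orientation): joint angles nearest the present ones, or None.
- env.read_state(): the state.
- env.grab_frame(name): name is "scene" or "side" or "wrist"; returns a dict with "image" (400x640x3 uint8, blue, green, red), "fx", "fy", "cx", "cy" (pixels), "position" and "orientation" of the camera in the world. Camera axes: x right, y up, looking along -z (the intrinsics and any distortion apply to the point x, -y, -z); pixel columns grow to the right and rows downward; lengths in m; the calibration is good to about 2 mm. A picture is of the moment at which its call begins. There is no depth.
A pose or a line that the arm cannot do raises env.Unreachable and nothing moves.
- env.close_job(): hands the job in; it is judged then, once.
Trained networks look in a picture, given as the dict that the camera call returned (one of the last four; its "shot" number tells which), for a name from the list of things; names that differ only in an ending like _2 or _b are one class to them, and where a whole thing is asked for, a point or a joint stands for the part that bears it (a point fixed in the world has none). Each returns a list of dicts, best first, with "score" (0 to 1); they miss things now and then, are a little off and sometimes report something else, mostly with a low value. They report only what shows in the picture. A call takes as long as a camera call. They do not tell look-alikes from the thing itself.
- env.search_frame(picture, thing): "xyz" ([x, y, z] in m, in world coordinates, good to about 4 mm: the middle of the surface that is visible of it).
- env.trace(picture, thing): "mask" (400x640 bool, what is visible of it).
The state is a dict: "clock": time; "joint_positions": joint angles; "qvel": joint speeds; "joint_torque": joint torques, N m; "position": TCP position; "tool_rot": TCP orientation; "force": force on the tool from outside, world axes, zero at the start; "wrist_torque": the same for the moment, N m; "opening": opening from 0.0 (shut) to 1.0 (fully open); "finger_force": force on a finger pad.
Only numpy, scipy, OpenCV 4.12 (cv2) and the standard library are available. Lean on these libraries where they do the work, as an engineer would, in place of code of your own. Each camera call takes 0.05 s, during which the arm holds its last target. There are 200 camera calls.

## Working session

There is one attempt and no reset: what is moved stays moved. The work goes in short steps, each a Python script; the robot and the scene stay as the last script left them, time stands still between calls to the robot, and variables do not carry over. Pictures are saved under pics/ and viewed, at most 14 in all, crops included, and the job is handed in when it is done.

```bash
mkdir -p pics
python3 - <<'E'
from workcell import env
import cv2
for n in ["scene","side"]:
    f=env.grab_frame(n); cv2.imwrite(f"pics/{n}0.png",f["image"])
    print(n,{k:v for k,v in f.items() if k!="image"})
    for t in ["large_cup_1","medium_cup_1","small_cup_1","tray_handle","lane_large","lane_medium","lane_small","timer","red_lid_pot","tape_roll","blue_slide_box"]:
        print(t,[(round(d["score"],2),[round(float(x),3) for x in d["xyz"]]) for d in env.search_frame(f,t)])
s=env.read_state();print(s)
E
```

```text
scene {'fx': 513.8692918143215, 'fy': 513.8692918143215, 'cx': 310.37884978415286, 'cy': 199.4005315321445, 'position': array([-0.53618275,  1.08914668,  1.25331077]), 'orientation': array([  52.99683351,   -0.68462708, -133.00905953]), 'shot': 1}
large_cup_1 [(0.9, [0.398, 0.37, 0.035]), (0.51, [0.625, -0.164, 0.069])]
medium_cup_1 [(0.76, [0.45, 0.249, 0.033]), (0.53, [0.483, 0.143, 0.036])]
small_cup_1 [(0.59, [0.519, 0.355, 0.096])]
tray_handle [(0.82, [0.625, -0.167, 0.069])]
lane_large [(0.65, [0.622, -0.165, 0.07]), (0.65, [0.61, -0.413, 0.037])]
lane_medium [(0.72, [0.623, -0.171, 0.063])]
lane_small [(0.65, [0.628, -0.17, 0.066])]
timer [(0.82, [0.658, 0.309, 0.018])]
red_lid_pot [(0.87, [0.588, 0.497, 0.054]), (0.42, [0.627, -0.171, 0.063])]
tape_roll [(0.75, [0.44, 0.525, 0.021])]
blue_slide_box [(0.69, [0.61, -0.412, 0.037])]
side {'fx': 403.7424183447326, 'fy': 403.7424183447326, 'cx': 315.5843914758958, 'cy': 196.98613753634723, 'position': array([-0.18101718,  1.13055571,  0.7583839 ]), 'orientation': array([  63.47639861,    0.90446749, -145.00627169]), 'shot': 2}
lar
[... 689 characters left out ...]
'clock': 1.2, 'joint_positions': array([ 1.48174779e+01,  2.20393948e+01,  4.52055120e-01, -1.90915011e-03,
       -6.84115239e+01, -1.48144552e+01]), 'qvel': array([ 0.03829501,  0.01507278, -0.01585784,  0.04182024,  0.02707934,
       -0.03422381]), 'joint_torque': array([ 1.48580134e-04, -3.90483677e+01,  1.87617928e+01,  4.22445595e+00,
        1.54198764e-02, -2.18597825e-05]), 'position': array([6.24966213e-01, 4.01090962e-05, 2.22565310e-01]), 'tool_rot': array([-1.79999355e+02,  2.00680514e-03, -8.99976797e+01]), 'force': array([-0.19883324,  0.01768746,  0.32307878]), 'wrist_torque': array([ 0.00950826,  0.02832224, -0.02226549]), 'finger_force': 0.0, 'opening': 0.9995582969316464}
```

View pics/scene0.png

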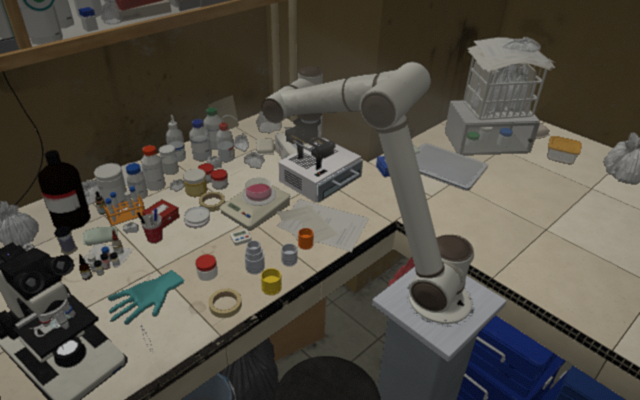

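View pics/side0.png

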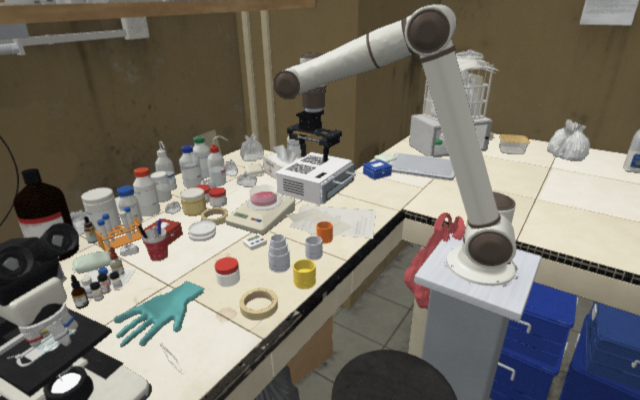

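The nest shows three tiers (large, medium and small) at scene pixel (254,257). A single grey medium cup is at (289,253), with the orange look-alike at (305,238) and the yellow one at (271,282). The cabinet is at (320,170), and no large_cup_2 is visible so far. Next I'll use the wrist camera.

```bash
cat > h.py <<'E'
from workcell import env
import numpy as np, cv2
from scipy.spatial.transform import Rotation as R
def rot(f): return R.from_euler("xyz",f["orientation"],degrees=True).as_matrix()
def ray(f,u,v):
    d=rot(f)@np.array([(u-f["cx"])/f["fx"],-(v-f["cy"])/f["fy"],-1.]); return np.array(f["position"]),d
def onz(f,u,v,z):
    p,d=ray(f,u,v); return p+d*(z-p[2])/d[2]
def proj(f,P):
    c=rot(f).T@(np.asarray(P,float)-f["position"]); return np.array([f["cx"]-f["fx"]*c[0]/c[2], f["cy"]+f["fy"]*c[1]/c[2]])
def tri(obs):
    A=np.zeros((3,3));b=np.zeros(3)
    for f,u,v in obs:
        p,d=ray(f,u,v);d=d/np.linalg.norm(d);M=np.eye(3)-np.outer(d,d);A+=M;b+=M@p
    return np.linalg.solve(A,b)
def down(yaw): return [180,0,yaw]
def st(): 
    s=env.read_state(); return dict(t=round(s["clock"],1),p=np.round(s["position"],4),r=np.round(s["tool_rot"],1),F=np.round(s["force"],1),op=round(s["opening"],3),ff=round(s["finger_force"],1))
def look(f,names):
    for t in names: print(t,[(round(d["score"],2),np.round(d["xyz"],3).tolist()) for d in env.search_frame(f,t)])
E
python3 - <<'E'
from h import *
import pickle
fs=[]
for i,(p,y) in enumerate([((0.47,0.25,0.36),-90),((0.5,0.36,0.36),-90),((0.45,-0.12,0.36),-90),((0.45,-0.2,0.36),-90)]):
    try: env.goto(p,down(y))
    except env.Unreachable: print("unr",i); continue
    f=env.grab_frame("wrist"); fs.append(f); print(i,f["position"],f["orientation"],st()["t"])
    look(f,["large_cup_1","medium_cup_1","small_cup_1"] if i<2 else ["tray_handle"])
pickle.dump(fs,open("w.pkl","wb"))
c=np.zeros((600,800,3),np.uint8)
im=[cv2.resize(f["image"],(400,250)) for f in fs]
cv2.imwrite("pics/w1.png",np.vstack([np.hstack([fs[0]["image"][::1,:400],fs[0]["image"][:,400:]])]))
cv2.imwrite("pics/w3.png",fs[2]["image"])
E
```

```text
0 [0.47179171 0.17128789 0.52134232] [-1.62787112e+01 -3.63816169e-02  1.79933715e+02] 2.5
large_cup_1 [(0.98, [0.404, 0.37, 0.031]), (0.56, [0.509, 0.323, 0.043])]
medium_cup_1 [(0.91, [0.466, 0.242, 0.027]), (0.62, [0.512, 0.328, 0.078]), (0.55, [0.487, 0.14, 0.021])]
small_cup_1 [(0.81, [0.521, 0.355, 0.088])]
1 [0.50203699 0.28248085 0.52091673] [-1.62293120e+01 -5.05860447e-02  1.79993283e+02] 3.2
large_cup_1 [(0.67, [0.508, 0.328, 0.061]), (0.57, [0.402, 0.369, 0.028])]
medium_cup_1 [(0.98, [0.486, 0.164, 0.02]), (0.86, [0.461, 0.239, 0.028]), (0.8, [0.51, 0.335, 0.086])]
small_cup_1 [(0.6, [0.519, 0.351, 0.078])]
2 [ 0.45201985 -0.19777711  0.52193452] [-1.63401186e+01  2.48656063e-02 -1.79965320e+02] 5.2
tray_handle [(0.77, [0.63, -0.197, 0.078])]
3 [ 0.45175505 -0.27877348  0.52148294] [-1.63524425e+01 -3.22158520e-02  1.79906190e+02] 5.7
tray_handle [(0.56, [0.633, -0.197, 0.078])]
```

View pics/w1.png

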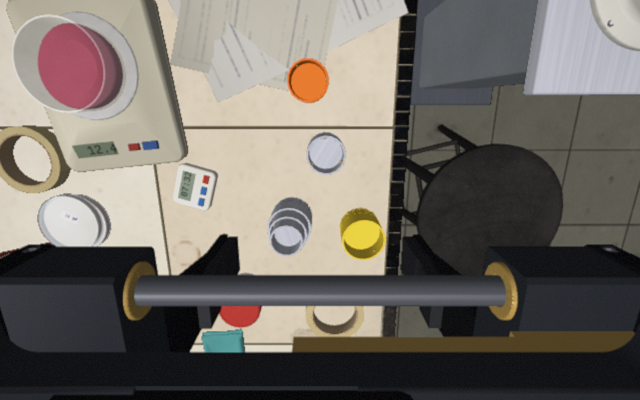

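View pics/w3.png

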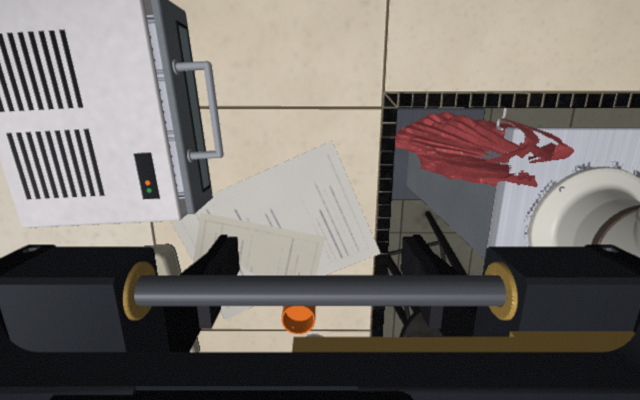

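The wrist view shows the stacked nest near (287,225) with the small cup on top. The grey medium cup is at (326,152), orange at (308,80) and yellow at (362,235). There's no second large cup. In w3 the tray bar runs from (208,65) to (220,154). I'll triangulate the bar and pull the tray.

```bash
cat >> h.py <<'E'
def match(f0,u,v,f1,z,r=12,s=25):
    "find patch of f0 at (u,v) in f1 near the projection for height z"
    g0=cv2.cvtColor(f0["image"],6);g1=cv2.cvtColor(f1["image"],6)
    a,b=np.round(proj(f1,onz(f0,u,v,z))).astype(int)
    t=g0[v-r:v+r+1,u-r:u+r+1]; y0,x0=max(b-r-s,0),max(a-r-s,0)
    w=g1[y0:b+r+s+1,x0:a+r+s+1]
    m=cv2.matchTemplate(w,t,cv2.TM_CCOEFF_NORMED); _,sc,_,l=cv2.minMaxLoc(m)
    return x0+l[0]+r,y0+l[1]+r,sc
E
python3 - <<'E'
from h import *
import pickle
fs=pickle.load(open("w.pkl","rb"))
f0,f1=fs[2],fs[3]
for u,v in [(210,67),(219,154)]:
    a,b,sc=match(f0,u,v,f1,0.082)
    print((u,v),(a,b,round(sc,2)),tri([(f0,u,v),(f1,a,b)]),onz(f0,u,v,.082))
# bar edges: gray profile along rows
g=cv2.cvtColor(f0["image"],6)
for v in (85,110,135): print(v,list(zip(range(200,228),g[v,200:228].tolist())))
E
```

```text
(210, 67) (np.int64(215), np.int64(134), 0.98) [ 0.58756934 -0.23983733  0.0843006 ] [ 0.58816699 -0.24005449  0.082     ]
(219, 154) (np.int64(224), np.int64(212), 0.93) [ 0.58604392 -0.13211534  0.081437  ] [ 0.58618908 -0.13218526  0.082     ]
85 [(200, 195), (201, 196), (202, 196), (203, 196), (204, 197), (205, 196), (206, 168), (207, 152), (208, 153), (209, 154), (210, 141), (211, 118), (212, 98), (213, 82), (214, 125), (215, 180), (216, 195), (217, 193), (218, 196), (219, 194), (220, 197), (221, 195), (222, 197), (223, 197), (224, 196), (225, 197), (226, 195), (227, 196)]
110 [(200, 165), (201, 196), (202, 196), (203, 193), (204, 193), (205, 194), (206, 194), (207, 192), (208, 193), (209, 174), (210, 156), (211, 153), (212, 154), (213, 149), (214, 127), (215, 105), (216, 91), (217, 121), (218, 181), (219, 198), (220, 198), (221, 196), (222, 198), (223, 198), (224, 196), (225, 197), (226, 197), (227, 197)]
135 [(200, 68), (201, 64), (202, 42), (203, 82), (204, 173), (205, 196), (206, 199), (207, 196), (208, 198), (209, 198), (210, 199), (211, 199), (212, 192), (213, 164), (214, 152), (215, 154), (216, 154), (217, 138), (218, 114), (219, 92), (220, 95), (221, 175), (222, 198), (223, 197), (224, 197), (225, 195), (226, 195), (227, 194)]
```

Run:
```python
from h import *
import pickle
fs=pickle.load(open("w.pkl","rb"))
f=fs[2]
P=[onz(f,u,v,.082) for u,v in [(210.1,85),(213.4,110),(216.9,135)]]
print(P); d=P[2]-P[0]; th=np.degrees(np.arctan2(-d[0],d[1])); print("th",th)
c=np.array([np.interp(-0.186,[p[1] for p in P],[p[0] for p in P]),-0.186]); print(c)
ax=np.array([np.cos(np.radians(th)),np.sin(np.radians(th))])
yaw=-90+th
env.goto([*c,0.16],down(yaw)); env.gripper_to(0.35)
print(env.move_straight([*c,0.063],rate=.1,force_limit=15)); env.gripper_to(0,40); print(st())
p0=np.array(env.read_state()["position"])
for k in (0.09,0.165):
    print(env.move_straight([*(p0[:2]-k*ax),p0[2]],rate=.08),st())
print(env.move_straight([*(p0[:2]-.19*ax),p0[2]],rate=.03,force_limit=14),st())
q=np.array(env.read_state()["position"]); print("travel",np.linalg.norm(q[:2]-p0[:2]))
```

```text
[array([ 0.58999379, -0.21897205,  0.082     ]), array([ 0.58856837, -0.1886614 ,  0.082     ]), array([ 0.5868216 , -0.15708302,  0.082     ])]
th 2.934186309654347
[ 0.58842115 -0.186     ]
False
{'t': 9.5, 'p': array([ 0.5878, -0.186 ,  0.0632]), 'r': array([179.9,   0. , -87.1]), 'F': array([-2.8, -0.1,  2.5]), 'op': 0.098, 'ff': 40.0}
False {'t': 10.8, 'p': array([ 0.497 , -0.1907,  0.0632]), 'r': array([179.9,   0. , -87.1]), 'F': array([-0.9, -0. ,  3.1]), 'op': 0.099, 'ff': 40.0}
False {'t': 11.9, 'p': array([ 0.4216, -0.1946,  0.0632]), 'r': array([179.8,   0. , -87.1]), 'F': array([-3. , -2.5,  3.7]), 'op': 0.095, 'ff': 40.0}
True {'t': 12.3, 'p': array([ 0.4147, -0.195 ,  0.0632]), 'r': array([-179.7,   -0. ,  -87. ]), 'F': array([ 0.9, -0.3,  1.1]), 'op': 0.099, 'ff': 40.0}
travel 0.17329791105747427
```

Run:
```python
from h import *
import pickle
ax=np.array([np.cos(np.radians(2.93)),np.sin(np.radians(2.93))])
p0=np.array(env.read_state()["position"])
print(env.move_straight([*(p0[:2]-.012*ax),p0[2]],rate=.02,force_limit=25),st())
env.gripper_to(0.35); env.dwell(.2);q=np.array(env.read_state()["position"])
env.move_straight([*q[:2],0.16])
fs=[]
for p in [(0.5,-0.1,0.36),(0.5,-0.04,0.36)]:
    env.goto(p,down(-90)); f=env.grab_frame("wrist"); fs.append(f)
    look(f,["tray_handle","lane_large","lane_medium","lane_small"])
cv2.imwrite("pics/w4.png",fs[0]["image"]);pickle.dump(fs,open("w2.pkl","wb"));print(st())
```

```text
True {'t': 12.8, 'p': array([ 0.415 , -0.195 ,  0.0632]), 'r': array([-1.787e+02, -1.000e-01, -8.700e+01]), 'F': array([0.1, 0.8, 0.2]), 'op': 0.101, 'ff': 40.0}
tray_handle [(0.63, [0.547, -0.195, 0.018])]
lane_large [(0.96, [0.545, -0.199, 0.017])]
lane_medium [(0.76, [0.546, -0.195, 0.017])]
lane_small [(0.71, [0.543, -0.194, 0.02])]
tray_handle [(0.98, [0.543, -0.161, 0.023])]
lane_large [(0.96, [0.546, -0.163, 0.021])]
lane_medium [(0.77, [0.542, -0.165, 0.013])]
lane_small [(0.61, [0.543, -0.159, 0.02])]
{'t': 16.3, 'p': array([ 0.4999, -0.0407,  0.3599]), 'r': array([180. ,  -0. , -90.1]), 'F': array([-0.2, -0.2, -0.4]), 'op': 0.345, 'ff': 0.0}
```

View pics/w4.png

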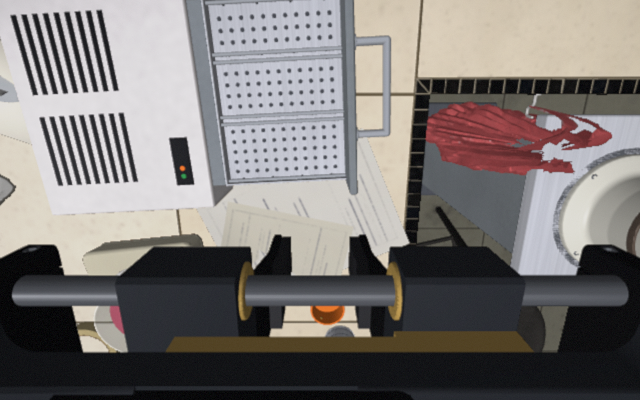

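The tray is out. The lanes lie in columns 215–345, with large at rows 122–180, medium at 57–118 and small at 2–50, and the bar is at column 387. I'll compare the bar's position with where it started and measure the lanes.

Run:
```python
from h import *
import pickle
fs=pickle.load(open("w2.pkl","rb"))
f=fs[0]; g=cv2.cvtColor(f["image"],6).astype(int)
th=np.radians(2.93);ax=np.array([np.cos(th),np.sin(th)]);ay=np.array([-ax[1],ax[0]])
def bar(f,v,a,b):
    r=g[v,a:b];i=np.where(r<175)[0]; return a+(i[0]+i[-1])/2,i[0]+a,i[-1]+a
for v in (60,85,110):
    print(v,g[v,378:396].tolist())
    c=bar(f,v,378,396); print(c, onz(f,c[0],v,.082))
for v in (30,90,150): print(v,[int(x) for x in g[v,335:362]])
for c in (235,285,335): print(c,[(v,int(x)) for v,x in zip(range(44,64),g[44:64,c])],[(v,int(x)) for v,x in zip(range(110,130),g[110:130,c])],[(v,int(x)) for v,x in zip(range(172,195),g[172:195,c])])
cv2.imwrite("pics/w4c.png",cv2.resize(f["image"][0:200,190:400],None,fx=3,fy=3,interpolation=2)[:600,:800])
```

```text
60 [208, 210, 210, 212, 180, 154, 155, 161, 164, 166, 155, 132, 128, 187, 207, 208, 209, 207]
(np.float64(386.5), np.int64(383), np.int64(390)) [ 0.41789756 -0.22842054  0.082     ]
85 [211, 210, 210, 211, 179, 156, 157, 160, 165, 164, 154, 129, 142, 187, 203, 204, 206, 206]
(np.float64(386.5), np.int64(383), np.int64(390)) [ 0.41626824 -0.19942387  0.082     ]
110 [210, 212, 212, 211, 182, 156, 156, 162, 165, 165, 151, 124, 136, 193, 210, 209, 209, 210]
(np.float64(386.5), np.int64(383), np.int64(390)) [ 0.41457206 -0.16923717  0.082     ]
30 [193, 188, 185, 190, 190, 159, 116, 94, 95, 95, 109, 127, 132, 133, 132, 130, 131, 123, 105, 122, 183, 203, 203, 203, 203, 204, 203]
90 [191, 196, 197, 195, 194, 195, 193, 149, 105, 94, 93, 95, 120, 132, 133, 130, 129, 130, 128, 107, 108, 184, 209, 209, 208, 209, 211]
150 [200, 200, 202, 199, 204, 207, 205, 201, 202, 154, 108, 96, 94, 101, 128, 132, 131, 133, 132, 131, 113, 99, 180, 205, 206, 199, 195]
235 [(44, 188), (45, 196), (46, 195), (47, 193), (48, 193), (49, 194), (50, 193), (51, 161), (52, 148), (53, 161), (54, 156), (55, 148), (56, 17
[... 1383 characters left out ...]
 158), (48, 164), (49, 148), (50, 180), (51, 199), (52, 200), (53, 196), (54, 162), (55, 157), (56, 164), (57, 147), (58, 179), (59, 197), (60, 197), (61, 196), (62, 197), (63, 196)] [(110, 149), (111, 162), (112, 156), (113, 154), (114, 182), (115, 194), (116, 172), (117, 148), (118, 158), (119, 163), (120, 160), (121, 182), (122, 194), (123, 197), (124, 179), (125, 144), (126, 117), (127, 137), (128, 180), (129, 197)] [(172, 209), (173, 167), (174, 144), (175, 161), (176, 153), (177, 113), (178, 132), (179, 183), (180, 203), (181, 205), (182, 206), (183, 205), (184, 206), (185, 207), (186, 207), (187, 206), (188, 207), (189, 205), (190, 205), (191, 207), (192, 205), (193, 207), (194, 206)]
```

View pics/w4c.png

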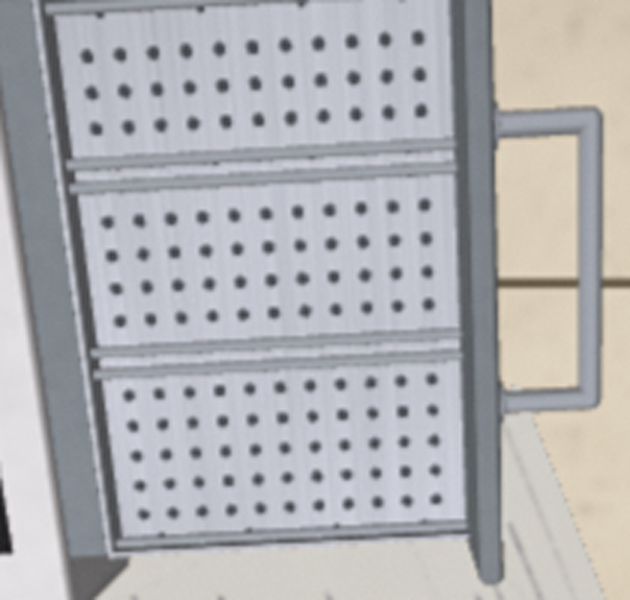

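Run:
```python
from h import *
import pickle
f=pickle.load(open("w2.pkl","rb"))[0]; g=cv2.cvtColor(f["image"],6).astype(int)
th=np.radians(2.93);ax=np.array([np.cos(th),np.sin(th)]);ay=np.array([-ax[1],ax[0]])
B=onz(f,386.5,85,.082)[:2]
def L(n,u,v,z): d=onz(f,u,v,z)[:2]-B; print(n,np.round([d@ax,d@ay],4))
L("front in top",346.5,90,.097);L("front out top",354.7,90,.097);L("front in floor",342,90,.018)
print(g[90,195:232].tolist(), g[150,205:245].tolist())
for c,v in((235,119),(285,117.4),(335,115.5)): L("LM",c,v,.033)
for c,v in((235,57.5),(285,54.6),(335,52)): L("MS",c,v,.033)
for c,v in((235,178),(285,175.7),(335,172.8)): L("left wall in",c,v,.04)
for c,v in((235,183.7),(285,180.7),(335,178.2)): L("left wall out",c,v,.04)
L("bar ends",386.5,38,.082);L("bar ends",386.5,135,.082)
for y in np.linspace(-.25,-.1,4):pass
```

```text
front in top [0.0514 0.0038]
front out top [0.0414 0.0043]
front in floor [0.0514 0.0011]
[208, 172, 136, 107, 122, 131, 131, 133, 133, 132, 133, 133, 131, 134, 133, 133, 133, 141, 184, 166, 110, 82, 80, 89, 163, 197, 199, 201, 205, 199, 195, 198, 202, 204, 201, 194, 196] [173, 137, 110, 125, 137, 136, 137, 136, 137, 137, 137, 137, 138, 137, 135, 140, 182, 173, 117, 83, 78, 92, 177, 202, 200, 203, 203, 200, 187, 155, 131, 146, 184, 200, 199, 199, 198, 200, 167, 122]
LM [0.2063 0.033 ]
LM [0.1348 0.0345]
LM [0.0635 0.0355]
MS [ 0.1962 -0.0479]
MS [ 0.1281 -0.048 ]
MS [ 0.0603 -0.0478]
left wall in [0.215  0.1172]
left wall in [0.1409 0.1176]
left wall in [0.067  0.1171]
left wall out [0.2161 0.1258]
left wall out [0.1415 0.1251]
left wall out [0.0673 0.1252]
bar ends [ 0.0003 -0.0537]
bar ends [-0.0003  0.0617]
```

Run:
```python
from h import *
import pickle
th=np.radians(2.93);ax=np.array([np.cos(th),np.sin(th)])
q=np.array([0.4163,-0.1955])
env.goto([*q,0.16],down(-87.07)); env.gripper_to(.35); env.move_straight([*q,.063],rate=.1,force_limit=15)
env.gripper_to(0,60); print(st())
p0=np.array(env.read_state()["position"])
print(env.move_straight([*(p0[:2]-.015*ax),p0[2]],rate=.02,force_limit=40),st())
env.gripper_to(.35); env.dwell(.3); print(st()); q=env.read_state()["position"]
env.move_straight([*q[:2],.16]); env.gripper_to(1.0)
fs=[]
for p in [(0.5,0.20,0.36),(0.5,0.27,0.36),(0.5,-0.1,0.36)]:
    env.goto(p,down(-90)); f=env.grab_frame("wrist"); fs.append(f)
    if len(fs)<3: look(f,["small_cup_1","medium_cup_1","large_cup_1"])
pickle.dump(fs,open("w3.pkl","wb"))
g=cv2.cvtColor(fs[2]["image"],6)
for v in (60,85,110):
    i=np.where(g[v,378:400]<175)[0]+378; print(v,i[0],i[-1])
c=[cv2.resize(f["image"][100:240,250:390],None,fx=2.8,fy=2.8,interpolation=2) for f in fs[:2]]
cv2.imwrite("pics/n5.png",np.hstack(c))
print(fs[0]["fx"],fs[0]["cx"],fs[0]["cy"],st()["t"])
```

```text
{'t': 19.2, 'p': array([ 0.4156, -0.1955,  0.0631]), 'r': array([179.9,   0. , -87.1]), 'F': array([-2.7,  0.5,  4.8]), 'op': 0.096, 'ff': 59.9}
True {'t': 19.8, 'p': array([ 0.4151, -0.1956,  0.0632]), 'r': array([-1.786e+02, -1.000e-01, -8.700e+01]), 'F': array([ 1. ,  0.6, -0.3]), 'op': 0.095, 'ff': 60.2}
{'t': 20.8, 'p': array([ 0.4142, -0.1956,  0.0631]), 'r': array([-1.787e+02, -1.000e-01, -8.700e+01]), 'F': array([ 0.2, -0.7, -0.4]), 'op': 0.349, 'ff': 0.0}
small_cup_1 [(0.91, [0.516, 0.342, 0.086])]
medium_cup_1 [(0.93, [0.515, 0.331, 0.076]), (0.7, [0.464, 0.242, 0.025])]
large_cup_1 [(0.73, [0.516, 0.321, 0.041]), (0.71, [0.406, 0.362, 0.031])]
small_cup_1 [(0.79, [0.517, 0.352, 0.088])]
medium_cup_1 [(0.86, [0.513, 0.328, 0.077]), (0.71, [0.462, 0.24, 0.027]), (0.55, [0.485, 0.138, 0.021]), (0.18, [0.442, 0.559, 0.02])]
large_cup_1 [(0.86, [0.403, 0.37, 0.03]), (0.76, [0.514, 0.324, 0.046])]
60 384 392
85 384 392
110 384 392
331.4148792697917 319.79519068725426 199.81987625738714 26.6
```

View pics/n5.png

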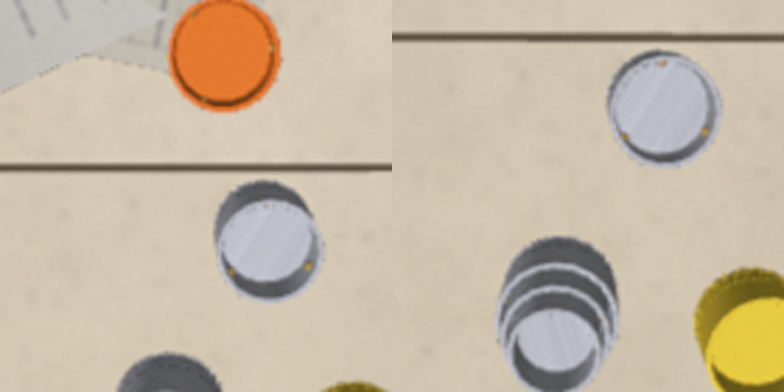

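The two shots show that medium_cup_2 is empty, with its studs visible. The nest is at crop (558,320) in the right half, with the small cup's rim centred near (555,338). I'll fit projected rims in two views, with height free as well.

```bash
cat >> h.py <<'E'
from scipy.optimize import minimize
from scipy.ndimage import map_coordinates
A=np.linspace(0,2*np.pi,120,endpoint=False)
def rimscore(f,c,z,ro,ri):
    g=cv2.GaussianBlur(cv2.cvtColor(f["image"],6).astype(float),(0,0),1.0); m=np.hypot(cv2.Sobel(g,6,1,0),cv2.Sobel(g,6,0,1))
    def s(c,z):
        t=0
        for r in (ro,ri):
            P=np.stack([c[0]+r*np.cos(A),c[1]+r*np.sin(A),0*A+z])
            q=rot(f).T@(P-np.array(f["position"])[:,None]); u=f["cx"]-f["fx"]*q[0]/q[2]; v=f["cy"]+f["fy"]*q[1]/q[2]
            t+=np.mean(np.sqrt(map_coordinates(m,[v,u],order=1)))
        return t
    return s
def fitrim(frames,c0,z0,ro,span=.02,freez=True):
    ss=[rimscore(f,None,None,ro,ro-.003) for f in frames]
    F=lambda p:-sum(s(p[:2],p[2] if freez else z0) for s in ss)
    xs=np.arange(-span,span+.001,.003); b=min(((F([c0[0]+a,c0[1]+b,z0]),c0[0]+a,c0[1]+b) for a in xs for b in xs))
    r=minimize(F,[b[1],b[2],z0],method="Nelder-Mead",options=dict(xatol=1e-4,initial_simplex=np.array([b[1],b[2],z0])+np.vstack([np.zeros(3),np.eye(3)*.004])))
    return np.round(r.x,4),round(-r.fun,1)
E
python3 - <<'E'
from h import *
import pickle
a=pickle.load(open("w.pkl","rb"));b=pickle.load(open("w3.pkl","rb"))
for n,c,z,r in [("small",(.517,.346),.106,.023),("med1",(.515,.34),.084,.028),("large",(.513,.34),.06,.033)]:
    print(n,fitrim([a[0],b[1]],c,z,r),fitrim([a[0]],c,z,r,freez=False),fitrim([b[1]],c,z,r,freez=False))
print("med2",fitrim(b[:2],(.463,.242),.058,.028),[fitrim([f],(.463,.242),.058,.028,freez=False) for f in b[:2]+[a[0]]])
for y in (2.93,182.93,-177.07): print(env.inverse_kinematics([.515,.345,.2],down(y)),env.inverse_kinematics([.55,-.28,.2],down(y)))
E
```

```text
small (array([0.5183, 0.3529, 0.0963]), np.float64(50.0)) (array([0.5175, 0.3489, 0.1072]), np.float64(25.3)) (array([0.5174, 0.3491, 0.1087]), np.float64(24.1))
med1 (array([0.5161, 0.3361, 0.0934]), np.float64(44.9)) (array([0.5157, 0.3407, 0.0867]), np.float64(22.6)) (array([0.5187, 0.3397, 0.0851]), np.float64(21.9))
large (array([0.5216, 0.363 , 0.0196]), np.float64(44.6)) (array([0.5171, 0.3473, 0.0614]), np.float64(21.4)) (array([0.5176, 0.3468, 0.0604]), np.float64(20.2))
med2 (array([0.4645, 0.2394, 0.0611]), np.float64(43.3)) [(array([0.4669, 0.2307, 0.0589]), np.float64(23.4)), (array([0.464 , 0.2367, 0.0591]), np.float64(20.0)), (array([0.4635, 0.2389, 0.061 ]), np.float64(22.2))]
[ 4.87573474e+01  2.24483674e+01 -2.24801658e+00  2.54444375e-14
 -6.53036160e+01  4.41726526e+01] [-11.97404106  22.18996567  -2.65115782   0.         -65.15887651
 104.90404106]
[ 4.87573474e+01  2.24483674e+01 -2.24801658e+00 -2.54444375e-14
 -6.53036160e+01 -1.35827347e+02] [-11.97404106  22.18996567  -2.65115782   0.         -65.15887651
 -75.09595894]
[ 4.87573474e+01  2.24483674e+01 -2.24801658e+00 -2.54444375e-14
 -6.53036160e+01 -1.35827347e+02] [-11.97404106  22.18996567  -2.65115782   0.         -65.15887651
 -75.09595894]
```

Run:
```python
from h import *
import pickle
fs=[]
c=np.array([.5175,.348])
for y,off in [(-90,(0,-.03)),(2.93,None),(90,(0,.03))]:
    if off is None: off=(-.0,0)
    try: env.goto([*(c+off),.24],down(y))
    except env.Unreachable: print("unr",y);continue
    f=env.grab_frame("wrist"); fs.append(f); print(y,f["position"],proj(f,[*c,.106]))
pickle.dump(fs,open("w4.pkl","wb"))
for n,z,r in [("small",.106,.023),("med1",.084,.028),("large",.06,.033)]:
    print(n,fitrim(fs,c,z,r,.01),[fitrim([f],c,z,r,.01,freez=False)[0][:2] for f in fs])
cs=[]
for f in fs:
    u,v=proj(f,[*c,.09]).astype(int); im=f["image"].copy()
    cs.append(cv2.resize(im[max(v-75,0):max(v-75,0)+150,max(u-65,0):max(u-65,0)+130],(260,300)))
cv2.imwrite("pics/n6.png",np.hstack(cs)); print(st()["t"])
```

```text
-90 [0.51925219 0.23886855 0.40262448] [322.18146348 222.06238141]
2.93 [0.59614756 0.35026786 0.40220475] [318.18136018 191.69215638]
90 [0.51905422 0.45384001 0.40204413] [318.13966    219.39431819]
small (array([0.5172, 0.3504, 0.1022]), np.float64(55.5)) [array([0.5181, 0.3391]), array([0.5271, 0.3506]), array([0.5168, 0.3523])]
med1 (array([0.5179, 0.3507, 0.0855]), np.float64(57.4)) [array([0.5178, 0.3399]), array([0.5266, 0.3508]), array([0.5179, 0.3503])]
large (array([0.5162, 0.3512, 0.0454]), np.float64(53.0)) [array([0.5176, 0.3464]), array([0.5255, 0.3503]), array([0.5166, 0.3441])]
31.1
```

View pics/n6.png

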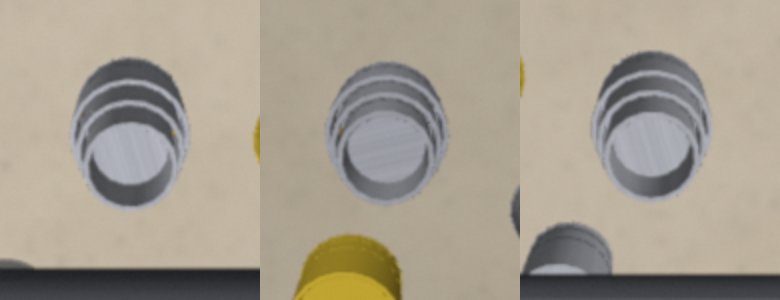

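```bash
cat >> h.py <<'E'
TH=np.radians(2.93);AX=np.array([np.cos(TH),np.sin(TH)]);AY=np.array([-AX[1],AX[0]])
B=np.array([0.4151,-0.1995]); YAW=2.93
def lane(y,dx=0): return B+(.139+dx)*AX+y*AY
def pick(c,z,grip,lift=.2,op=1.0,hover=.2):
    env.gripper_to(op); env.goto([*c,hover],down(YAW)); print("down hit",env.move_straight([*c,z],rate=.1,force_limit=10),st())
    env.gripper_to(0,grip); print("grip",st()); p=env.read_state()["position"]
    env.move_straight([*p[:2],p[2]+.045],rate=.04); print("lift",st())
    env.move_straight([*p[:2],lift+.03],rate=.15)
def place(c,z,op):
    env.goto([*c,.23],down(YAW)); env.move_straight([*c,z+.012],rate=.15)
    print("land",env.move_straight([*c,z-.004],rate=.03,force_limit=4),st())
    env.gripper_to(op); env.dwell(.2); p=env.read_state()["position"]; env.move_straight([*p[:2],.23],rate=.15); print("rel",st())
E
python3 - <<'E'
from h import *
pick((.5172,.3505),.0868,12)
f=env.grab_frame("side");cv2.imwrite("pics/s7.png",cv2.resize(f["image"][180:320,230:400],None,fx=3,fy=3)); print(st())
E
```

```text
down hit False {'t': 34.0, 'p': array([0.5176, 0.3509, 0.0876]), 'r': array([-1.799e+02, -1.000e-01,  2.900e+00]), 'F': array([ 0.9,  0.1, -0.5]), 'op': 1.0, 'ff': 0.0}
grip {'t': 34.7, 'p': array([0.5173, 0.3508, 0.0869]), 'r': array([-180. ,   -0. ,    2.9]), 'F': array([-0.1,  1.1, -0.2]), 'op': 0.531, 'ff': 12.0}
lift {'t': 36.0, 'p': array([0.5172, 0.3506, 0.1315]), 'r': array([180. ,   0. ,   2.9]), 'F': array([ 0. ,  0.3, -1.1]), 'op': 0.531, 'ff': 12.0}
{'t': 36.9, 'p': array([0.5166, 0.3503, 0.2284]), 'r': array([1.799e+02, 1.000e-01, 2.900e+00]), 'F': array([-0. , -0.6, -1.8]), 'op': 0.528, 'ff': 12.0}
```

View pics/s7.png

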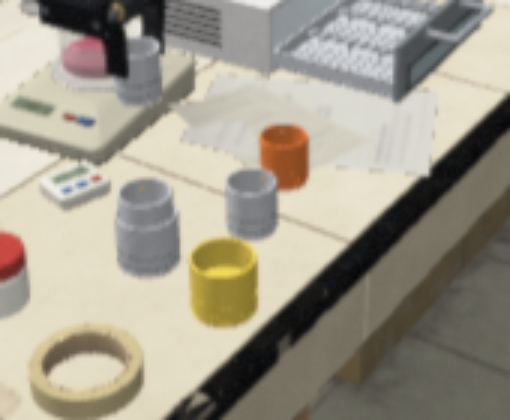

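The small cup hangs cleanly from the gripper at (140,65) and the nest still stands at (148,230). I'll place it in the small lane, then refit the nest.

```bash
cat >> h.py <<'E'
def relook(c,z,r,yaws=(-90,90),h=.24):
    fs=[]
    for y in yaws:
        k=np.radians(y); env.goto([c[0],c[1]+.03*np.sign(y),h],down(y)); fs.append(env.grab_frame("wrist"))
    return fs,fitrim(fs,c,z,r,.02)
E
python3 - <<'E'
from h import *
import pickle
place(lane(-.085),.0525,.68)
fs,r=relook((.5172,.3505),.084,.028); print(r,fitrim(fs,(.5172,.3505),.06,.033,.01))
env.goto([.5172,.3505,.24],down(YAW)); fs.append(env.grab_frame("wrist"))
print([fitrim(fs,(.5172,.3505),z,q,.012) for z,q in((.084,.028),(.06,.033))],st()["t"])
pickle.dump(fs,open("w5.pkl","wb"))
E
```

```text
land True {'t': 40.8, 'p': array([ 0.5585, -0.2772,  0.052 ]), 'r': array([180.,  -0.,   3.]), 'F': array([-0.3, -0.2,  2.5]), 'op': 0.53, 'ff': 12.0}
rel {'t': 42.9, 'p': array([ 0.5572, -0.2768,  0.2288]), 'r': array([-179.9,    0.2,    2.9]), 'F': array([-0.5, -0.4,  0. ]), 'op': 0.682, 'ff': 0.0}
(array([0.5171, 0.3503, 0.08  ]), np.float64(41.3)) (array([0.5178, 0.3506, 0.0618]), np.float64(41.0))
[(array([0.5171, 0.3503, 0.0799]), np.float64(58.1)), (array([0.5179, 0.3507, 0.0614]), np.float64(58.2))] 49.3
```

Landing height matches. The nest hasn't moved. Next is the medium cup.

Run:
```python
from h import *
import pickle
pick((.5173,.3505),.0625,15)
place(lane(-.007,.041),.0545,.78)
fs,r=relook((.5173,.3505),.06,.033); print("large",r)
look(fs[0],["large_cup_1"])
a,b=relook((.4645,.2390),.058,.028); print("med2",b,st()["t"])
cs=[f["image"][0:300,150:500] for f in (fs[0],a[0])]; cv2.imwrite("pics/n8.png",np.hstack(cs))
```

```text
down hit False {'t': 51.9, 'p': array([0.5177, 0.3509, 0.0633]), 'r': array([-1.799e+02, -1.000e-01,  2.900e+00]), 'F': array([ 0.1,  0.8, -0.2]), 'op': 0.999, 'ff': 0.0}
grip {'t': 52.5, 'p': array([0.5174, 0.3508, 0.0626]), 'r': array([-180. ,   -0. ,    2.9]), 'F': array([0.2, 0.1, 2. ]), 'op': 0.633, 'ff': 15.0}
lift {'t': 53.8, 'p': array([0.5172, 0.3507, 0.1072]), 'r': array([180. ,   0. ,   2.9]), 'F': array([-0.1, -0.1, -2. ]), 'op': 0.629, 'ff': 15.0}
land True {'t': 58.4, 'p': array([ 0.5954, -0.1972,  0.054 ]), 'r': array([180. ,  -0. ,   2.9]), 'F': array([0.3, 0.5, 2.7]), 'op': 0.63, 'ff': 15.0}
rel {'t': 60.5, 'p': array([ 0.5937, -0.1968,  0.2288]), 'r': array([-179.9,    0.2,    2.9]), 'F': array([ 0.9,  0.1, -0.1]), 'op': 0.78, 'ff': 0.0}
large (array([0.5171, 0.3497, 0.0548]), np.float64(41.5))
large_cup_1 [(0.67, [0.52, 0.354, 0.027]), (0.61, [0.404, 0.369, 0.032])]
med2 (array([0.4628, 0.2414, 0.0539]), np.float64(43.6)) 70.7
```

View pics/n8.png

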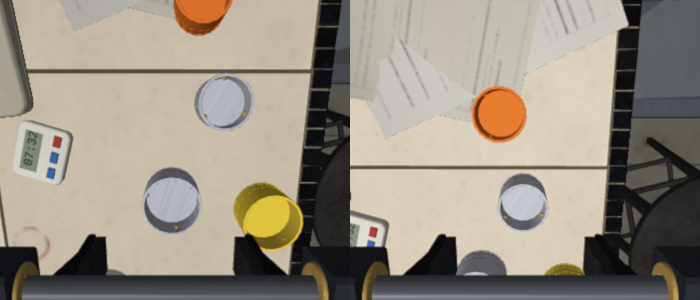

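Run:
```python
from h import *
import pickle
pick((.5175,.3503),.035,18)
place(lane(.0805,0),.053,.93)
a,b=relook((.4632,.2405),.058,.028,(-90,)); print("med2",b,fitrim(a,(.4632,.2405),.058,.028,.02,False),st()["t"])
look(a[0],["medium_cup_2"])
```

```text
down hit False {'t': 74.5, 'p': array([0.5178, 0.3506, 0.0357]), 'r': array([-1.799e+02, -1.000e-01,  2.900e+00]), 'F': array([ 0.6, -0.9,  1.1]), 'op': 1.001, 'ff': 0.0}
grip {'t': 75.0, 'p': array([0.5176, 0.3505, 0.0352]), 'r': array([-180. ,   -0. ,    2.9]), 'F': array([-0.6,  0.5,  0.8]), 'op': 0.745, 'ff': 17.8}
lift {'t': 76.3, 'p': array([0.5174, 0.3503, 0.0798]), 'r': array([180. ,   0. ,   2.9]), 'F': array([ 0.2,  0.8, -4.1]), 'op': 0.741, 'ff': 17.9}
land True {'t': 80.8, 'p': array([ 0.5503, -0.112 ,  0.0527]), 'r': array([ 1.8e+02, -1.0e-01,  2.9e+00]), 'F': array([0.7, 0.2, 3.8]), 'op': 0.746, 'ff': 17.9}
rel {'t': 83.0, 'p': array([ 0.548 , -0.1118,  0.2289]), 'r': array([-180. ,    0.3,    2.9]), 'F': array([ 0.2, -0.2,  0.8]), 'op': 0.932, 'ff': 0.0}
med2 (array([0.4632, 0.2333, 0.0407]), np.float64(23.0)) (array([0.4633, 0.2289, 0.0597]), np.float64(21.9)) 85.0
medium_cup_2 [(0.64, [0.485, 0.142, 0.022]), (0.62, [0.463, 0.242, 0.028])]
```

Run:
```python
from h import *
import pickle
pick((.4633,.2405),.036,15)
place(lane(-.007,-.041),.054,.78)
fs=[]
for p in [(0.5,-0.12,0.36)]:
    env.goto(p,down(-90)); f=env.grab_frame("wrist"); fs.append(f)
pickle.dump(fs,open("w6.pkl","wb"));print(st()["t"])
cv2.imwrite("pics/t9.png",cv2.resize(f["image"][0:230,150:450],None,fx=2.6,fy=2.6))
for n,c,z,r in [("L",lane(.0805),.078,.033),("M1",lane(-.007,.041),.076,.028),("M2",lane(-.007,-.041),.076,.028),("S",lane(-.085),.072,.023)]:
    print(n,c,fitrim(fs,c,z,r,.008,False)[0][:2])
```

```text
down hit False {'t': 88.7, 'p': array([0.4636, 0.2408, 0.0366]), 'r': array([-1.8e+02, -1.0e-01,  2.9e+00]), 'F': array([-1. , -0.3,  0.9]), 'op': 1.001, 'ff': 0.0}
grip {'t': 89.4, 'p': array([0.4636, 0.2408, 0.0361]), 'r': array([-180. ,   -0. ,    2.9]), 'F': array([-0.2,  1.4,  0.4]), 'op': 0.628, 'ff': 15.0}
lift {'t': 90.7, 'p': array([0.4634, 0.2407, 0.0808]), 'r': array([180. ,   0. ,   2.9]), 'F': array([-0.9,  0.2, -2. ]), 'op': 0.62, 'ff': 15.0}
land True {'t': 95.1, 'p': array([ 0.5136, -0.2014,  0.0534]), 'r': array([180. ,  -0. ,   2.9]), 'F': array([ 0.8, -0.8,  1.8]), 'op': 0.626, 'ff': 15.0}
rel {'t': 97.2, 'p': array([ 0.5119, -0.201 ,  0.2289]), 'r': array([-179.9,    0.2,    2.9]), 'F': array([-0.6, -0.6, -0.1]), 'op': 0.778, 'ff': 0.0}
98.9
L [ 0.54980346 -0.11200013] [ 0.5483 -0.1138]
M1 [ 0.5952225  -0.19728999] [ 0.5869 -0.1994]
M2 [ 0.5133297  -0.20148149] [ 0.5097 -0.2032]
S [ 0.55826314 -0.27728378] [ 0.5542 -0.2708]
```

View pics/t9.png

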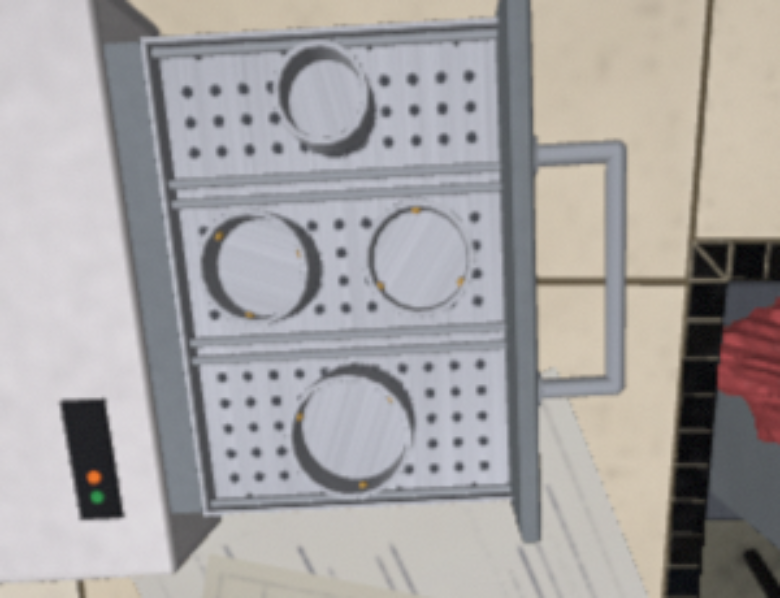

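All four cups stand upright, each in its own lane: small at (325,98), mediums at (262,265) and (418,258), large at (353,428). I'll push the tray home now.

Run:
```python
from h import *
q=np.array([.4155,-.1957])
env.gripper_to(.35); env.goto([*q,.17],down(-87.07)); print(env.move_straight([*q,.063],rate=.1,force_limit=12))
env.gripper_to(0,40); p=np.array(env.read_state()["position"]); print(st())
env.move_straight([*(p[:2]+.165*AX),p[2]],rate=.05); print(st())
print(env.move_straight([*(p[:2]+.195*AX),p[2]],rate=.02,force_limit=25),st())
q=np.array(env.read_state()["position"]);print("travel",np.linalg.norm(q-p))
env.gripper_to(.35);env.dwell(.3);q=env.read_state()["position"];print(st());env.move_straight([*q[:2],.17])
env.goto((0.45,-0.12,0.36),down(-90)); f=env.grab_frame("wrist"); g=cv2.cvtColor(f["image"],6)
for v in (85,110,135): i=np.where(g[v,203:225]<175)[0]+203; print(v,i[0],i[-1])
s=env.grab_frame("side")["image"]; cv2.imwrite("pics/e.png",np.vstack([cv2.resize(f["image"][:240,:400],(480,288)),cv2.resize(s[100:340,200:440],(480,300))])); print(st()["t"])
```

```text
False
{'t': 102.4, 'p': array([ 0.4151, -0.1957,  0.0632]), 'r': array([180. ,   0. , -87.1]), 'F': array([-1.9,  1. ,  2.7]), 'op': 0.103, 'ff': 40.0}
{'t': 105.8, 'p': array([ 0.5799, -0.1873,  0.0632]), 'r': array([-180. ,    0. ,  -87.1]), 'F': array([-2.2,  1.9,  5.5]), 'op': 0.098, 'ff': 40.0}
True {'t': 106.9, 'p': array([ 0.592 , -0.1866,  0.0632]), 'r': array([ 1.788e+02,  1.000e-01, -8.710e+01]), 'F': array([-2.1, -0.2,  4.2]), 'op': 0.097, 'ff': 40.0}
travel 0.1771238863328727
{'t': 107.9, 'p': array([ 0.5911, -0.1861,  0.063 ]), 'r': array([178.7,   0.2, -87.1]), 'F': array([-0.1, -0.6,  0.1]), 'op': 0.351, 'ff': 0.0}
85 203 208
110 204 211
135 208 215
109.8
```

View pics/e.png

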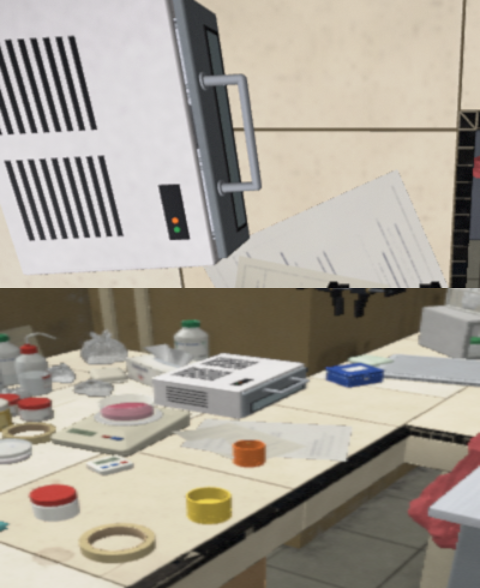

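The tray is shut: it travelled 0.177 m to a hard stop. The bystanders and look-alikes haven't moved.

```bash
python3 -c "
from workcell import env
print(env.close_job())"
```

```text
the job is handed in; nothing more can be done
None
```

I handed the job in: all four cups I found (large_cup_1, medium_cup_1, medium_cup_2 and small_cup_1) were standing upright, each in the lane for its size, before I pushed the tray home to its hard stop; no large_cup_2 or small_cup_2 was seen, and I left the bystanders and look-alikes alone.

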